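Set the length stop and load the profile

TASK

First slide the jig's red-gripped stop along its track until its yellow pointer lines up with the orange marker. Then lay the bare aluminium profile flat in the jig's channel, on the side of the stop with the black rubber face, with its end up against that face and the pointer still on the marker. Leave the blue bar and everything else on the bench where they are.

Things in the scene. Friction and masses are not known exactly. Their poses are not given: they have to be found in the camera images.
- jig: fixed length-stop jig: dark steel plate 130 (x) x 360 (y) x 12 mm; a channel 38 mm wide runs along its y axis at x = 0 between two aluminium rails. Channel floor: the plate's top, 12 mm above the bench; the rails stand 6 mm above that floor; ends open. A white scale strip lies beside it at +x. Origin: centre of the plate's underside; z up
- stop (a joint): position of the sliding stop along the channel in m, 0 to 0.15, growing towards the jig's +y; equals the y of the stop's points in the jig's frame (stop_face: 0.015 less). It stays where it is left; sliding takes about 5 N
- stop_grip (a point): centre of the stop's red grip, a block 28 (x) x 22 (y) x 42 mm high, its top 86 mm and its bottom 44 mm above the bench; below it is the stop's aluminium body, 34 (x) x 30 (y) mm, riding in the channel. Axes as the jig's
- stop_pointer (a point): tip of the stop's yellow pointer, a 5 mm wide tongue that reaches from the stop to +x over the scale, 27 mm above the bench. Axes as the jig's
- stop_face (a point): centre of the stop's black rubber face, which looks to the jig's -y, 27 mm above the bench. Axes as the jig's
- marker: orange marker fixed on the scale strip, 22 (x) x 10 (y) x 18 mm high, with a black centre line; x and y axes as the jig's. Origin: centre of its underside. The pointer is on the marker when both have the same y in the jig's frame
- profile: bare aluminium profile, 160 mm long with a square 30 x 30 mm section and dark grooves, 0.2 kg, lying loose on the bench; either end may meet the stop. Origin: centre of its underside, x along its length, z up
- profile_mid (a point): the middle of the profile: 15 mm above its underside, 80 mm from either end
- blue_rail: blue painted bar, 160 x 30 x 30 mm, with a bolt head spot near each end; stays where it is. Origin: centre of its underside, x along its length
- pliers: pliers with orange grips, 150 mm long, 15 mm high, lying flat; bystander
- spanner: steel spanner, 170 mm long, lying flat; bystander
- screwdriver: screwdriver, 190 mm long, lying behind the jig; bystander
- hex_key: dark steel L-shaped hex key, 160 mm long, lying behind the jig; bystander
- bin: blue open parts bin with bolts, 110 x 150 x 60 mm; bystander
- tube_offcut: short steel tube standing upright, 50 mm across, 70 mm high; bystander

How it is judged:
By the outcome, as a careful person would: the job done as asked, in the order asked, and still so for the second after the job is handed in, with the robot touching nothing.
It also fails if it takes over 48 s, if anything falls off the work surface, if the arm or the gripper's body presses on something with over 40 N, if the wrist force passes 120 N, or if a joint passes its speed limit or range.

ROBOT

A 6-joint arm with a two-finger parallel gripper is mounted at the origin on the work surface. World frame = base frame: x ahead of the robot, y to its left, z up, the work surface at z = 0. Lengths are in m, angles in degrees, forces in N, time in s.
With the tool pointing down it reaches from about 0.35 to 0.875 m from the base axis. Payload 4.2 kg.
Tool frame: the origin (TCP) lies at the very end of the fingers, on their centre line; the grasp point (between the pads) lies 19 mm behind it; z points along the fingers, y is the line along which they close (so a half turn about z gives the same grasp; the last joint's range is limited). The gripper opens to 87 mm and grips with 3 to 60 N. Pads are 19 mm wide; open, the fingers measure 117 mm over their backs; the gripper's body (75 mm by 190 mm) begins 51 mm behind the grasp point.
Start: joints at [-61.215, 22.042, 0.453, 0, -68.411, -14.817], TCP at [0.151, -0.606, 0.223] pointing down, gripper open.
Joint ranges: [-179.83, 179.83], [-69.29, 118.12], [-61.27, 80.66], [-181.25, 117.63], [-171.15, -9.14], [-177.46, 177.46]. Speed limits (degrees/s): [159.86, 159.86, 180, 180, 180, 180].

INTERFACE

Orientations are given as a 3x3 rotation matrix whose columns are the frame's x, y, z axes.
In Python, from station import r gives the robot as it stands.
- The arm moves only by the tool jog_arm, never from a script. Its argument "plan" is text: rows parted by semicolons, each of 7 numbers parted by spaces: the shift along the tool's x, y, z normalised to -1 to 1, where 1 is 0.025 m, then the turn, a rotation vector about the tool's x, y, z normalised to -1 to 1, where 1 is 8 degrees, then the closure, from -1 (fully open) to 1 (shut). A call has exactly 10 rows; each row shifts and turns the commanded pose from where the row before left it, along the tool's axes as they then stand; what a row does not reach is not made up. A row lasts 1/10 s, in which the tool goes at most 50 mm and 8.59 degrees, less where a joint would pass 70% of its speed; a pose out of reach is approached as far as the arm can. A call with a number of a shift or a turn outside -1 to 1 is refused whole. A call with a gripper value outside its range is refused whole. The fingers move at their own pace and stop on an object; the grip force is fixed at half the most. Time passes only in rows, so rows that do not move let the fingers close, or fill a call up. It gives the time, the measured TCP pose, the force, the opening and the grip force at its end, in the units of the state.
- r.sense(): the state, without advancing time (a new reading comes with each control period).
- r.capture(name): name is "scene" or "top" or "wrist"; returns (picture, depth): 420x560x3 uint8, red, green, blue; 420x560 float32, m along the optical axis (not along the pixel's ray), 0 where there is no reading.
- r.get_calibration(name): a dict with "mtx" (3x3 intrinsics, pixels), "extrinsics" (4x4, takes a point from camera to world coordinates). Camera axes: x right, y up, looking along -z (the intrinsics and any distortion apply to the point x, -y, -z); pixel columns grow to the right and rows downward; lengths in m; the calibration is good to about 2 mm. A picture is of the moment at which its call begins: read the wrist's pose just before it. get_calibration takes no time and is no camera call; for the wrist camera it gives the pose at the moment of the call.
- r.finish_job(): hands the job in; it is judged then, once.
The state is a dict: "time_s": time; "joints": joint angles; "joint_velocities": joint speeds; "effort": joint torques, N m; "tcp_pos": TCP position; "ee_rot": TCP orientation; "wrist_force": force on the tool from outside, world axes, zero at the start; "moment": the same for the moment, N m; "gripper_width": opening from 0.0 (shut) to 1.0 (fully open); "gripper_force": force on a finger pad.
Only numpy, scipy, OpenCV 4.12 (cv2) and the standard library are available. Lean on these libraries where they do the work, as an engineer would, in place of code of your own. Each camera call takes 0.05 s, during which the arm holds its last target. There are 200 camera calls.

## Working session

There is one attempt and no reset: what is moved stays moved. The work goes in short steps, Python scripts to look and compute and a tool call to move; the robot and the scene stay as the last step left them, time stands still between calls to the robot, and variables do not carry over. Pictures are saved under pics/ and viewed, at most 10 in all, crops included, and the job is handed in when it is done.

Besides the shell and the picture viewer there is one more tool, called after "Emit:" as name(argument=value, ...), one argument or row to a line, values as JSON. jog_arm: Moves the arm, as the interface text tells. Scaled input: -1 to 1 covers 0.025 m each way for a shift and 8 degrees each way for a turn. Its arguments: {"type":"object","properties":{"plan":{"type":"string"}},"required":["plan"]}

```bash
ls; mkdir -p pics; cat > h.py <<'E'
import numpy as np, cv2
from station import r
def grab(n):
    K=r.get_calibration(n); im,d=r.capture(n)
    np.savez(f'pics/{n}.npz',im=im,d=d,K=K['mtx'],T=K['extrinsics']); return im,d,K
def ray(u,v,n,z=None):
    f=np.load(f'pics/{n}.npz');K,T,d=f['K'],f['T'],f['d']
    c=np.array([(u-K[0,2])/K[0,0],-(v-K[1,2])/K[1,1],-1.])
    w=T[:3,:3]@c; o=T[:3,3]
    if z is None: return o+w*d[int(round(v)),int(round(u))]
    return o+w*(z-o[2])/w[2]
E
python3 - <<'E'
from h import *
for n in ['top','scene']:
    im,d,K=grab(n); cv2.imwrite(f'pics/{n}.png',cv2.resize(im[:,:,::-1],(800,600),interpolation=cv2.INTER_CUBIC))
    print({k:(np.round(v,3).tolist() if k in('mtx','extrinsics') else v) for k,v in K.items()})
print(r.sense())
E
```

```text
pics
{'mtx': [[494.673, 0.0, 282.297], [0.0, 494.673, 208.901], [0.0, 0.0, 1.0]], 'extrinsics': [[0.019, 0.996, -0.084, 0.486], [-1.0, 0.02, 0.017, -0.008], [0.019, 0.084, 0.996, 1.303], [0.0, 0.0, 0.0, 1.0]]}
{'mtx': [[411.708, 0.0, 280.41], [0.0, 411.708, 214.327], [0.0, 0.0, 1.0]], 'extrinsics': [[-0.873, -0.282, 0.398, 1.122], [0.487, -0.489, 0.723, 0.916], [-0.009, 0.826, 0.564, 0.806], [0.0, 0.0, 0.0, 1.0]]}
{'time_s': 0.1, 'joints': array([-6.12155421e+01,  2.20867792e+01,  3.90288396e-01, -2.55211452e-02,
       -6.84108624e+01, -1.48186012e+01]), 'joint_velocities': array([ 0.00373805, -0.13941171,  0.15751649, -0.03625582,  0.07202348,
       -0.08146871]), 'effort': array([-3.11531930e-04, -3.91689312e+01,  1.87935466e+01,  4.23196301e+00,
        1.34612073e-02, -8.30531326e-05]), 'tcp_pos': array([ 0.15076002, -0.60601266,  0.2215823 ]), 'ee_rot': array([[-9.70479332e-01, -2.41183695e-01, -5.39181184e-04],
       [-2.41184285e-01,  9.70477588e-01,  1.84155494e-03],
       [ 7.91102296e-05,  1.91723304e-03, -9.99998159e-01]]), 'wrist_force': array([-0.07919428, -0.09786454, -0.09474498]), 'moment': array([ 0.03015793, -0.02814087,  0.02888717]), 'gripper_force': 0.0, 'gripper_width': 0.9980703777193024}
```

View pics/top.png

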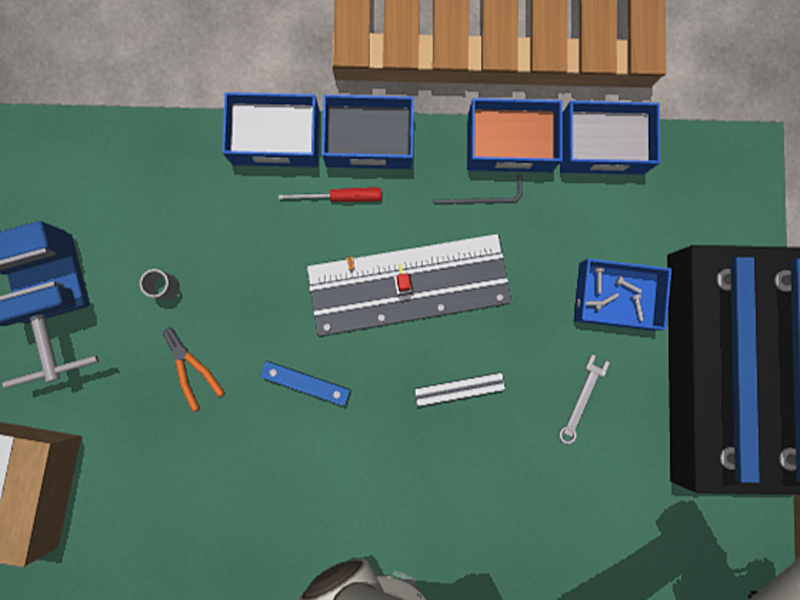

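View pics/scene.png

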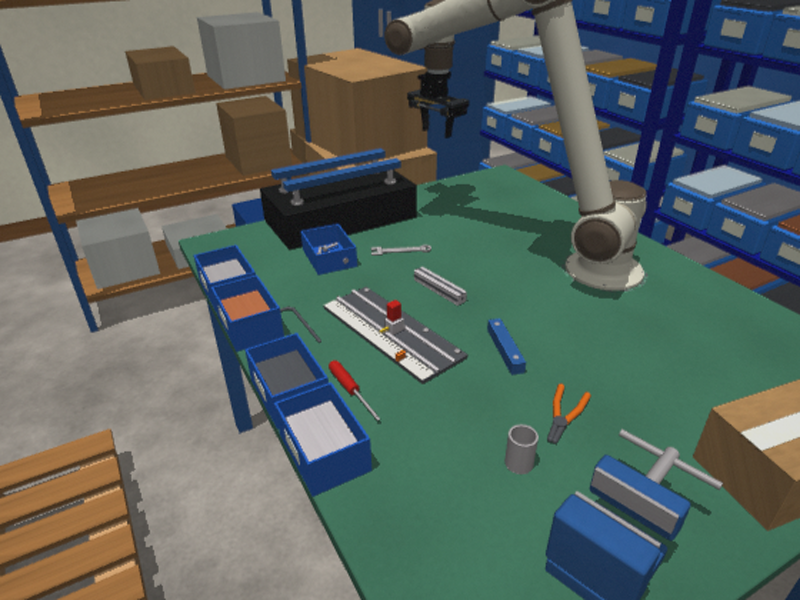

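The top view shows the stop at about (404,282), the marker at (351,263) and the profile at about (460,390), all in 800x600 pixels. Jig +y points left. I'll enlarge it.

```bash
python3 - <<'E'
from h import *
im=np.load('pics/top.npz')['im'][160:286,205:373]
cv2.imwrite('pics/c1.png',cv2.resize(im[:,:,::-1],(800,600),interpolation=cv2.INTER_CUBIC))
E
```

```text
(no output)
```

View pics/c1.png

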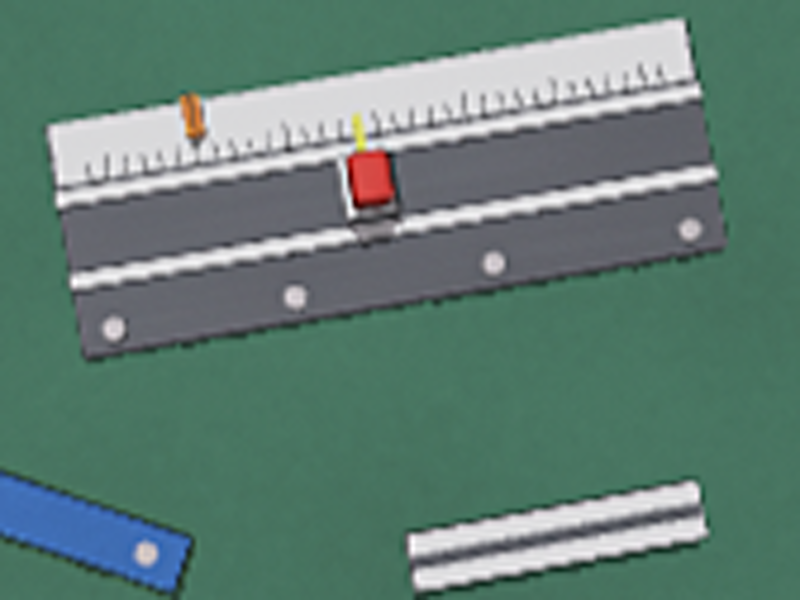

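```bash
python3 - <<'E'
from h import *
P=dict(TL=(48,127,.012),TR=(685,18,.012),BR=(726,245,.012),BL=(87,358,.012),ptr=(358,116,.027),ptrbase=(361,148,.027),mk_hi=(190,95,.030),mk_lo=(196,135,.030),grip=(371,178,.086),
 pTL=(408,533,.03),pTR=(697,481,.03),pBR=(708,537,.03),pBL=(417,592,.03),g1=(412,564,.03),g2=(703,511,.03))
W={}
for k,(x,y,z) in P.items():
    u,v=205+(x+.5)/4.762-.5,160+(y+.5)/4.762-.5
    W[k]=ray(u,v,'top',z); print(k,W[k].round(4),ray(u,v,'top').round(4))
for a,b in [('TL','TR'),('BL','BR'),('TL','BL'),('TR','BR'),('pTL','pTR'),('pBL','pBR'),('pTL','pBL')]:
    e=W[a]-W[b];print(a,b,np.hypot(*e[:2]).round(4),np.degrees(np.arctan2(e[1],e[0])).round(2))
c=sum(W[k] for k in('TL','TR','BL','BR'))/4
y=(W['TL']-W['TR']+W['BL']-W['BR'])[:2];y/=np.linalg.norm(y);x=np.array([y[1],-y[0]])
print('jig c',c,'x',x,'y',y)
for k in W: print(k,((W[k]-c)[:2]@np.c_[x,y]).round(4))
E
```

```text
TL [0.6515 0.1478 0.012 ] [0.6512 0.1476 0.0142]
TR [ 0.72   -0.2033  0.012 ] [ 0.7217 -0.2048  0.0026]
BR [ 0.5939 -0.2269  0.012 ] [ 0.5938 -0.2269  0.0123]
BL [0.5249 0.1228 0.012 ] [ 0.5253  0.1242 -0.0017]
ptr [ 0.6592 -0.0225  0.027 ] [ 0.6587 -0.0225  0.0309]
ptrbase [ 0.6417 -0.0245  0.027 ] [ 0.6345 -0.0237  0.0854]
mk_hi [0.6684 0.0691 0.03  ] [0.6677 0.0688 0.0348]
mk_lo [0.6465 0.0653 0.03  ] [0.6477 0.0659 0.0208]
grip [ 0.6189 -0.0292  0.086 ] [ 0.6185 -0.0292  0.0893]
pTL [ 0.4338 -0.0536  0.03  ] [ 0.4337 -0.0537  0.0274]
pTR [ 0.4645 -0.209   0.03  ] [ 0.4645 -0.2082  0.0349]
pBR [ 0.4346 -0.2151  0.03  ] [ 0.4335 -0.2197  0.002 ]
pBL [ 0.4026 -0.059   0.03  ] [ 0.4004 -0.0603 -0.0023]
g1 [ 0.4174 -0.0561  0.03  ] [ 0.4168 -0.0565  0.0189]
g2 [ 0.4484 -0.2123  0.03  ] [ 0.4485 -0.2122  0.0307]
TL TR 0.3578 101.03
BL BR 0.3564 101.16
TL BL 0.1291 11.2
TR BR 0.1283 10.6
pTL pTR 0.1583 101.15
pBL pBR 0.1594 101.6
pTL pBL 0.0317 9.73
jig c [ 0.62255458 -0.03990844  0.012     ] x [0.98131153 0.19242577] y [-0.19242577  0.98131153]
TL [0.0645 0.1787]
TR [ 0.0641 -0.1791]
BR [-0.0641 -0.178 ]
BL [-0.0645  0.1784]
ptr [0.0393 0.01  ]
ptrbase [0.0217 0.0114]
mk_hi [0.0659 0.0982]
mk_lo [0.0438 0.0987]
grip [-0.0015  0.0112]
pTL [-0.1878  0.0228]
pTR [-0.1877 -0.1355]
pBR [-0.2182 -0.1357]
pBL [-0.2196  0.0236]
g1 [-0.2044  0.0236]
g2 [-0.204  -0.1357]
```

Sizes check out: plate 357x129 mm, profile about 159 mm. In the jig frame the stop is at y≈0.0105 and the marker at y≈0.0985, with the jig's y axis at about 101.1°. Next I fly above the stop with the tool's y axis along the jig's y.

Emit:
jog_arm(
  plan="0 0 0 0 0 0.36 -1;-0.95 0.79 0 0 0 0 -1;-0.95 0.79 0 0 0 0 -1;-0.95 0.79 0 0 0 0 -1;-0.95 0.79 0 0 0 0 -1;-0.95 0.79 0 0 0 0 -1;-0.95 0.79 0 0 0 0 -1;-0.95 0.79 0 0 0 0 -1;-0.95 0.79 0 0 0 0 -1;-0.95 0.79 0 0 0 0 -1",
)

```text
time_s: 1.1
tcp_pos: [0.3269, -0.3897, 0.2222]
ee_rot: [[-0.981, -0.192, -0.001], [-0.192, 0.981, 0.001], [0.0, 0.001, -1.0]]
wrist_force: [0.5, -0.1, 0.7]
gripper_width: 0.999
gripper_force: 0.0
```

Emit:
jog_arm(
  plan="-0.95 0.79 0 0 0 0 -1;-0.95 0.79 0 0 0 0 -1;-0.95 0.79 0 0 0 0 -1;-0.95 0.79 0 0 0 0 -1;-0.95 0.79 0 0 0 0 -1;-0.95 0.79 0 0 0 0 -1;-0.95 0.79 0 0 0 0 -1;-0.95 0.79 0 0 0 0 -1;-0.95 0.79 0 0 0 0 -1;-0.95 0.79 0 0 0 0 -1",
)

```text
time_s: 2.1
tcp_pos: [0.5219, -0.1503, 0.2222]
ee_rot: [[-0.981, -0.192, -0.001], [-0.192, 0.981, 0.0], [0.001, 0.0, -1.0]]
wrist_force: [0.5, -0.7, -0.1]
gripper_width: 1.001
gripper_force: 0.0
```

```bash
python3 - <<'E'
from h import *
im,d,K=grab('wrist'); cv2.imwrite('pics/w1.png',cv2.resize(im[:,:,::-1],(800,600),interpolation=cv2.INTER_CUBIC))
s=r.sense();print(s['time_s'],s['tcp_pos'],s['ee_rot'].round(4)); print(K['extrinsics'].round(3),K['mtx'].round(1))
c=np.array([.62255,-.03991]);A=np.array([[.98131,-.19243],[.19243,.98131]])
print('tcp in jig',(s['tcp_pos'][:2]-c)@A)
E
```

```text
2.15 [ 0.52483667 -0.14792716  0.22196372] [[-9.808e-01 -1.952e-01  1.400e-03]
 [-1.952e-01  9.808e-01  5.000e-04]
 [-1.500e-03  2.000e-04 -1.000e+00]]
[[-0.192 -0.951 -0.244  0.455]
 [ 0.981 -0.186 -0.048 -0.164]
 [ 0.001 -0.249  0.969  0.385]
 [ 0.     0.     0.     1.   ]] [[303.2   0.  277.7]
 [  0.  303.2 212.8]
 [  0.    0.    1. ]]
tcp in jig [-0.11667281 -0.08719535]
```

View pics/w1.png

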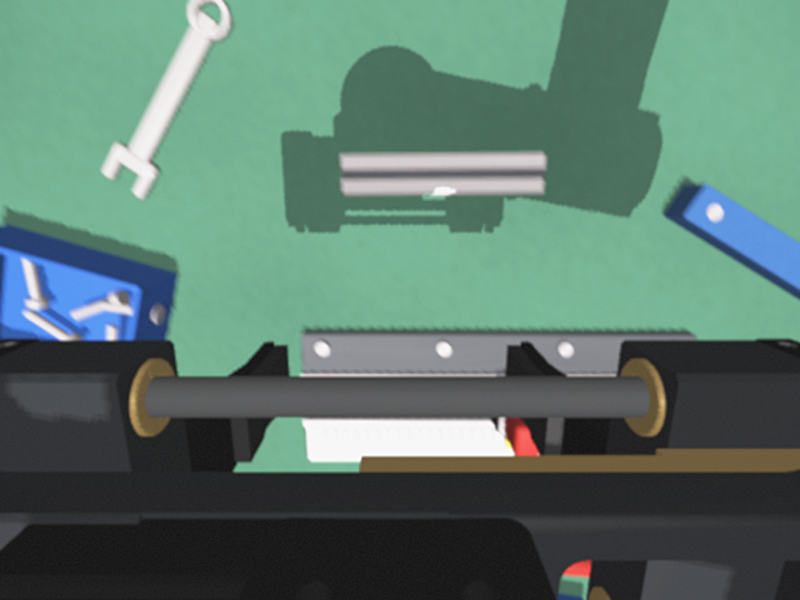

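The wrist view shows the profile parallel to the jig, spanning (340..546, 151..195), and the gripper hides the stop. I continue to above the stop.

Emit:
jog_arm(
  plan="-0.93 0.78 0 0 0 0 -1;-0.93 0.78 0 0 0 0 -1;-0.93 0.78 0 0 0 0 -1;-0.93 0.78 0 0 0 0 -1;-0.93 0.78 0 0 0 0 -1;0 0 0.9 0 0 0 -1;0 0 0.9 0 0 0 -1;0 0 0.9 0 0 0 -1;0 0 0.9 0 0 0 -1;0 0 0.9 0 0 0 -1",
)

```text
time_s: 3.15
tcp_pos: [0.6164, -0.0335, 0.1087]
ee_rot: [[-0.981, -0.192, -0.001], [-0.192, 0.981, -0.0], [0.001, 0.0, -1.0]]
wrist_force: [0.4, -0.4, -0.1]
gripper_width: 0.998
gripper_force: 0.0
```

```bash
cat >> h.py <<'E'
c=np.array([.62255,-.03991]);A=np.array([[.98131,-.19243],[.19243,.98131]])
def jig(p): return (np.asarray(p)[:2]-c)@A
E
python3 - <<'E'
from h import *
for x,y in [(340,151),(546,151),(546,195),(340,195),(340,173),(546,173)]:
    p=ray(x*.7,y*.7,'wrist',.03);print(p.round(4),jig(p).round(4))
s=r.sense();print(s['time_s'],s['tcp_pos'],jig(s['tcp_pos']))
E
```

```text
[ 0.4323 -0.2127  0.03  ] [-0.2199 -0.1329]
[ 0.4016 -0.0557  0.03  ] [-0.2199  0.027 ]
[ 0.4335 -0.0465  0.03  ] [-0.1868  0.0299]
[ 0.465  -0.2074  0.03  ] [-0.1868 -0.134 ]
[ 0.4485 -0.21    0.03  ] [-0.2036 -0.1335]
[ 0.4174 -0.0512  0.03  ] [-0.2035  0.0284]
3.15 [ 0.61643147 -0.03352139  0.10872176] [-0.00477481  0.00744659]
```

Emit:
jog_arm(
  plan="-0.18 0.12 0 0 0 0 -1;0 0 0.7 0 0 0 -1;0 0 0.7 0 0 0 -1;0 0 0.7 0 0 0 -1;0 0 0 0 0 0 -1;0 0 0 0 0 0 1;0 0 0 0 0 0 1;0 0 0 0 0 0 1;0 0 0 0 0 0 1;0 0 0 0 0 0 1",
)

```text
time_s: 4.15
tcp_pos: [0.6209, -0.0296, 0.0581]
ee_rot: [[-0.981, -0.192, 0.001], [-0.192, 0.981, 0.0], [-0.001, 0.0, -1.0]]
wrist_force: [-0.3, -0.1, -0.5]
gripper_width: 0.632
gripper_force: 0.0
```

```bash
python3 - <<'E'
from h import *
s=r.sense();print(s['time_s'],s['tcp_pos'],jig(s['tcp_pos']),s['wrist_force'],s['gripper_width']*87,s['gripper_force'])
E
```

```text
4.15 [ 0.6209094  -0.02957125  0.05809242] [0.00037955 0.01046122] [-0.25321993 -0.12328476 -0.46029602] 55.02494281042785 0.0
```

Emit:
jog_arm(
  plan="0 0 0 0 0 0 1;0 0 0 0 0 0 1;0 0 0 0 0 0 1;0 0 0 0 0 0 1;0 0 0 0 0 0 1;0 0 0 0 0 0 1;0 0 0 0 0 0 1;0 0 0 0 0 0 1;0 0 0 0 0 0 1;0 0 0 0 0 0 1",
)

```text
time_s: 5.15
tcp_pos: [0.6206, -0.0293, 0.0575]
ee_rot: [[-0.981, -0.192, -0.0], [-0.192, 0.981, 0.0], [0.0, 0.0, -1.0]]
wrist_force: [-1.3, 4.2, 0.7]
gripper_width: 0.25
gripper_force: 30.0
```

```bash
python3 - <<'E'
from h import *
s=r.sense();print(s['time_s'],s['tcp_pos'],jig(s['tcp_pos']),s['wrist_force'],s['gripper_width']*87,s['gripper_force'])
E
```

```text
5.15 [ 0.62060598 -0.02927143  0.05751684] [0.00013949 0.01081383] [-1.34124937  4.20421956  0.70966804] 21.74791374551537 29.999338556081057
```

Emit:
jog_arm(
  plan="0 0.44 0 0 0 0 1;0 0.44 0 0 0 0 1;0 0.44 0 0 0 0 1;0 0.44 0 0 0 0 1;0 0.44 0 0 0 0 1;0 0.44 0 0 0 0 1;0 0.44 0 0 0 0 1;0 0.44 0 0 0 0 1;0 0 0 0 0 0 1;0 0 0 0 0 0 1",
)

```text
time_s: 6.15
tcp_pos: [0.604, 0.0569, 0.0575]
ee_rot: [[-0.981, -0.192, 0.001], [-0.192, 0.981, 0.0], [-0.001, 0.0, -1.0]]
wrist_force: [0.4, 1.5, -1.4]
gripper_width: 0.252
gripper_force: 30.0
```

```bash
python3 - <<'E'
from h import *
s=r.sense();print(s['time_s'],s['tcp_pos'],jig(s['tcp_pos']),s['wrist_force'],s['gripper_width']*87,s['gripper_force'])
E
```

```text
6.15 [0.60403871 0.05694643 0.05749469] [0.00047277 0.09860831] [ 0.43578596  1.49850423 -1.36818455] 21.89480857898022 29.99966976698488
```

Emit:
jog_arm(
  plan="0 0 0 0 0 0 -1;0 0 0 0 0 0 -1;0 0 0 0 0 0 -1;0 0 0 0 0 0 -1;0 0 -0.6 0 0 0 -1;0 0 -1 0 0 0 -1;0 0 -1 0 0 0 -1;-1 0 -1 0 0 0 -1;-1 0 -1 0 0 0 -1;-1 0 -1 0 0 0 -1",
)

```text
time_s: 7.15
tcp_pos: [0.6779, 0.0711, 0.199]
ee_rot: [[-0.981, -0.192, 0.0], [-0.192, 0.981, 0.0], [-0.0, 0.0, -1.0]]
wrist_force: [0.1, 0.4, -0.1]
gripper_width: 0.989
gripper_force: 0.0
```

Emit:
jog_arm(
  plan="-1 0 0 0 0 0 -1;-1 0 0 0 0 0 -1;-1 0 0 0 0 0 -1;-0.6 0 0 0 0 0 -1;0 0 0 0 0 0 -1;0 0 0 0 0 0 -1;0 0 0 0 0 0 -1;0 0 0 0 0 0 -1;0 0 0 0 0 0 -1;0 0 0 0 0 0 -1",
)

```text
time_s: 8.15
tcp_pos: [0.7655, 0.0885, 0.1981]
ee_rot: [[-0.981, -0.192, 0.0], [-0.192, 0.981, 0.0], [-0.001, 0.0, -1.0]]
wrist_force: [-0.1, 0.3, 0.2]
gripper_width: 0.999
gripper_force: 0.0
```

```bash
python3 - <<'E'
from h import *
im,d,K=grab('wrist'); cv2.imwrite('pics/w2.png',cv2.resize(im[:,:,::-1],(800,600),interpolation=cv2.INTER_CUBIC))
s=r.sense();print(s['time_s'],s['tcp_pos'],jig(s['tcp_pos']))
E
```

```text
8.2 [0.76551327 0.08849389 0.19795605] [0.16500005 0.0984936 ]
```

View pics/w2.png

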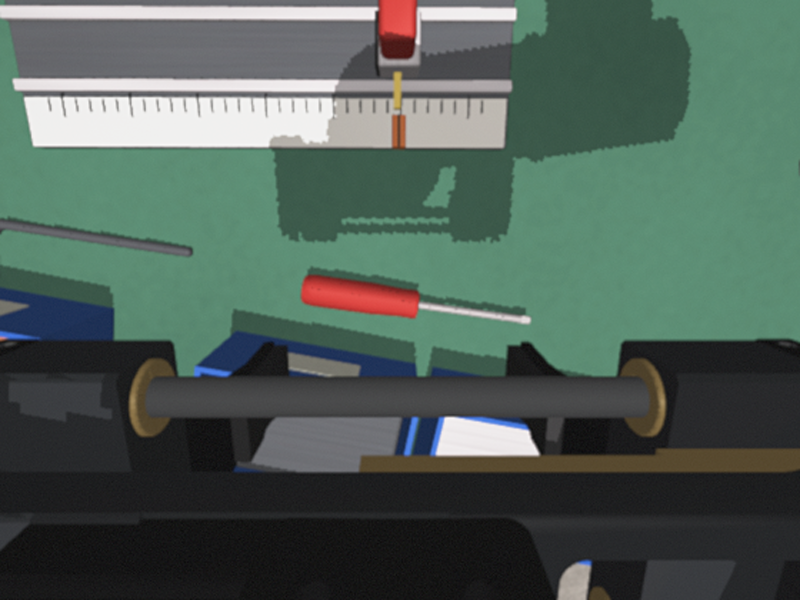

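The pointer (398,90) sits directly above the marker (398,130), close to aligned. I'll get subpixel numbers.

```bash
python3 - <<'E'
from h import *
im=np.load('pics/wrist.npz')['im']
hsv=cv2.cvtColor(im,cv2.COLOR_RGB2HSV).astype(int)
print(im[60,262:298].tolist())
for n,(a,b),z,lo,hi in [('ptr',(52,74),.027,21,32),('mk',(82,103),.030,5,20)]:
  for v in range(a,b,3):
    row=hsv[v,262:298]; m=(row[:,0]>=lo)&(row[:,0]<=hi)&(row[:,1]>90)
    w=m*row[:,1]
    if m.any():
      u=(w*np.arange(262,298)).sum()/w.sum(); print(n,v,u.round(2),m.sum(),jig(ray(u,v,'wrist',z)).round(4))
# scale strip / plate edge left-right for frame check
for u,v,z in [(14*.7,80*.7,.018),(515*.7,80*.7,.018)]: print(jig(ray(u,v,'wrist',z)).round(4))
E
```

```text
[[166, 160, 161], [165, 159, 161], [166, 159, 161], [166, 159, 161], [166, 160, 162], [165, 159, 160], [167, 160, 161], [165, 159, 161], [165, 160, 161], [165, 159, 161], [165, 159, 161], [165, 160, 162], [166, 159, 159], [179, 164, 134], [190, 167, 100], [195, 168, 85], [195, 168, 83], [193, 167, 88], [183, 164, 116], [172, 162, 151], [168, 161, 163], [166, 160, 162], [166, 160, 162], [167, 161, 163], [169, 163, 164], [169, 162, 164], [168, 162, 163], [166, 161, 162], [169, 163, 164], [167, 161, 162], [169, 162, 164], [169, 163, 164], [169, 163, 164], [169, 162, 163], [170, 163, 165], [170, 164, 165]]
ptr 52 277.59 6 [0.0162 0.0984]
ptr 55 277.58 6 [0.019  0.0983]
ptr 58 277.9 5 [0.0217 0.0987]
ptr 61 277.91 5 [0.0245 0.0987]
ptr 64 277.94 5 [0.0272 0.0987]
ptr 67 277.61 6 [0.03   0.0984]
ptr 70 277.99 5 [0.0328 0.0988]
ptr 73 277.99 5 [0.0356 0.0988]
mk 82 278.92 9 [0.0446 0.0997]
mk 85 278.92 9 [0.0474 0.0997]
mk 88 278.93 9 [0.0503 0.0997]
mk 91 278.89 9 [0.0531 0.0997]
mk 94 278.87 9 [0.056  0.0997]
mk 97 278.87 9 [0.0589 0.0997]
mk 100 278.87 9 [0.0618 0.0997]
[ 0.0177 -0.1776]
[0.0179 0.1838]
```

The pointer is at 0.0986 and the marker at 0.0997, so it is about 1 mm short. The profile can take that up when it seats against the face. Next I move to the profile.

Emit:
jog_arm(
  plan="0.98 -0.41 0 0 0 0 -1;0.98 -0.41 0 0 0 0 -1;0.98 -0.41 0 0 0 0 -1;0.98 -0.41 0 0 0 0 -1;0.98 -0.41 0 0 0 0 -1;0.98 -0.41 0 0 0 0 -1;0.98 -0.41 0 0 0 0 -1;0.98 -0.41 0 0 0 0 -1;0.98 -0.41 0 0 0 0 -1;0.98 -0.41 0 0 0 0 -1",
)

```text
time_s: 9.2
tcp_pos: [0.544, -0.0598, 0.1979]
ee_rot: [[-0.981, -0.192, 0.001], [-0.192, 0.981, 0.0], [-0.001, -0.0, -1.0]]
wrist_force: [0.4, -0.7, -0.0]
gripper_width: 0.999
gripper_force: 0.0
```

```bash
python3 - <<'E'
from h import *
s=r.sense();print(s['joints'].round(1),jig(s['tcp_pos']),s['tcp_pos'])
E
```

```text
[ 10.7  15.6 -12.7   0.  -61.6 -89.6] [-0.08091662 -0.00438801] [ 0.54398999 -0.05978681  0.19791824]
```

Emit:
jog_arm(
  plan="0.95 -0.4 0 0 0 0 -1;0.95 -0.4 0 0 0 0 -1;0.95 -0.4 0 0 0 0 -1;0.95 -0.4 0 0 0 0 -1;0.95 -0.4 0 0 0 0 -1;0 0 0 0 0 -0.9375 -1;0 0 0 0 0 -0.9375 -1;0 0 0 0 0 -0.9375 -1;0 0 0 0 0 -0.9375 -1;0 0 0 0 0 -0.9375 -1",
)

```text
time_s: 10.2
tcp_pos: [0.438, -0.1312, 0.1979]
ee_rot: [[-0.657, -0.754, 0.001], [-0.754, 0.657, 0.0], [-0.001, -0.001, -1.0]]
wrist_force: [-0.1, 0.0, -0.5]
gripper_width: 1.0
gripper_force: 0.0
```

Emit:
jog_arm(
  plan="0 0 0 0 0 -0.9375 -1;0 0 0 0 0 -0.9375 -1;0 0 0 0 0 -0.9375 -1;0 0 0 0 0 -0.9375 -1;0 0 0 0 0 -0.9375 -1;0 0 0 0 0 -0.9375 -1;0 0 0 0 0 -0.9375 -1;0 0 0 0 0 0 -1;0 0 0 0 0 0 -1;0 0 0 0 0 0 -1",
)

```text
time_s: 11.2
tcp_pos: [0.438, -0.1311, 0.1977]
ee_rot: [[0.191, -0.982, 0.0], [-0.982, -0.191, 0.0], [0.0, -0.0, -1.0]]
wrist_force: [0.2, -0.2, -0.1]
gripper_width: 1.007
gripper_force: 0.0
```

```bash
python3 - <<'E'
from h import *
s=r.sense();print(s['joints'].round(1),jig(s['tcp_pos']),s['tcp_pos']);R=s['ee_rot'];print('xaxis ang',np.degrees(np.arctan2(R[1,0],R[0,0])))
im,d,K=grab('wrist'); cv2.imwrite('pics/w3.png',cv2.resize(im[:,:,::-1],(800,600),interpolation=cv2.INTER_CUBIC))
E
```

```text
[  3.8   6.8 -24.2  -0.  -59.    7.2] [-0.19864183 -0.05400448] [ 0.43801262 -0.13112991  0.19766207]
xaxis ang -79.01762712728556
```

View pics/w3.png

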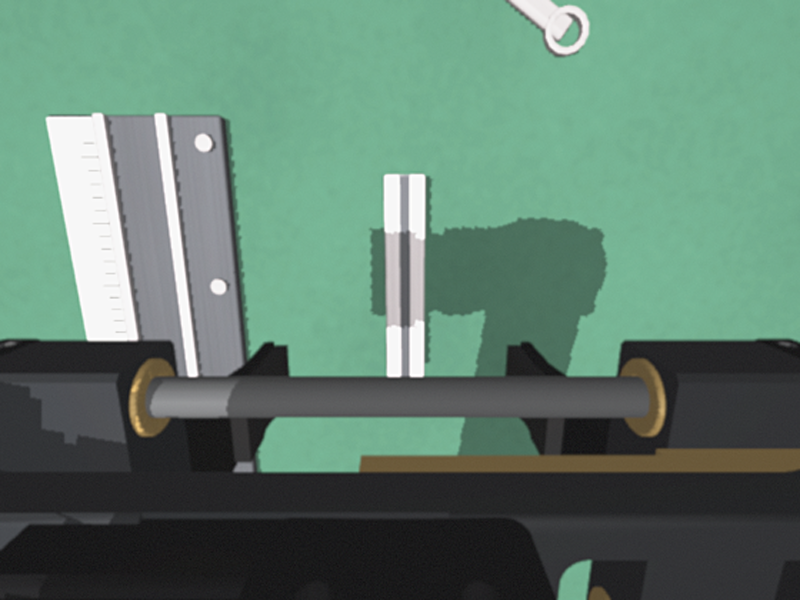

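The profile runs vertically, its far end at (385..425,175) and its centre at column 405 all the way down, so the tool is parallel to it.

```bash
python3 - <<'E'
from h import *
for x,y,z in [(385,175,.03),(425,175,.03),(405,175,.03),(405,370,.03),(120,200,.018),(100,114,.018),(160,114,.018),(223,117,.012),(237,300,.012)]:
    print(x,y,jig(ray(x*.7,y*.7,'wrist',z)).round(4))
E
```

```text
385 175 [-0.1909 -0.1342]
425 175 [-0.2202 -0.1341]
405 175 [-0.2056 -0.1342]
405 370 [-0.206   0.0194]
120 200 [ 0.0134 -0.1167]
100 114 [ 0.0181 -0.178 ]
160 114 [-0.0259 -0.1779]
223 117 [-0.0697 -0.1767]
237 300 [-0.0668 -0.0357]
```

Emit:
jog_arm(
  plan="0 0.24 0 0 0 0 -1;0 0 0.93 0 0 0 -1;0 0 0.93 0 0 0 -1;0 0 0.93 0 0 0 -1;0 0 0.93 0 0 0 -1;0 0 0.93 0 0 0 -1;0 0 0.93 0 0 0 -1;0 0 0.93 0 0 0 -1;0 0 0.5 0 0 0 -1;0 0 0 0 0 0 -1",
)

```text
time_s: 12.25
tcp_pos: [0.4305, -0.1324, 0.0208]
ee_rot: [[0.191, -0.981, -0.005], [-0.982, -0.191, -0.0], [-0.001, 0.004, -1.0]]
wrist_force: [0.3, 0.3, 0.6]
gripper_width: 0.997
gripper_force: 0.0
```

```bash
python3 - <<'E'
from h import *
s=r.sense();print(s['time_s'],jig(s['tcp_pos']),s['tcp_pos'],s['wrist_force'])
for x,y in [(58,198),(702,88),(72,282),(718,174)]:
    u,v=205+(x+.5)/4.762-.5,160+(y+.5)/4.762-.5
    print(jig(ray(u,v,'top',.018)).round(4))
E
```

```text
12.25 [-0.20625847 -0.0538249 ] [ 0.43050376 -0.13241936  0.02080199] [0.30119487 0.31316283 0.60342601]
[0.0241 0.1791]
[ 0.0233 -0.18  ]
[-0.0226  0.1791]
[-0.0252 -0.1799]
```

Emit:
jog_arm(
  plan="0 0 0.4 0 0 0 -1;0 0 0 0 0 0 1;0 0 0 0 0 0 1;0 0 0 0 0 0 1;0 0 0 0 0 0 1;0 0 0 0 0 0 1;0 0 0 0 0 0 1;0 0 0 0 0 0 1;0 0 0 0 0 0 1;0 0 0 0 0 0 1",
)

```text
time_s: 13.25
tcp_pos: [0.4323, -0.1323, 0.0123]
ee_rot: [[0.192, -0.981, 0.0], [-0.981, -0.192, 0.0], [-0.0, -0.0, -1.0]]
wrist_force: [-0.4, 0.2, 0.2]
gripper_width: 0.342
gripper_force: 30.0
```

Emit:
jog_arm(
  plan="0 0 0 0 0 0 1;0 0 0 0 0 0 1;0 0 0 0 0 0 1;0 0 0 0 0 0 1;0 0 -0.8 0 0 0 1;0 0 -0.8 0 0 0 1;0 0 -0.8 0 0 0 1;0 0 -0.8 0 0 0 1;0 0 -0.8 0 0 0 1;0 0 0 0 0 0 1",
)

```text
time_s: 14.25
tcp_pos: [0.4335, -0.1323, 0.1141]
ee_rot: [[0.193, -0.981, 0.005], [-0.981, -0.193, 0.0], [0.001, -0.005, -1.0]]
wrist_force: [0.6, -0.6, -3.3]
gripper_width: 0.342
gripper_force: 30.0
```

```bash
python3 - <<'E'
from h import *
s=r.sense();print(s['time_s'],jig(s['tcp_pos']),s['tcp_pos'],s['wrist_force'],s['gripper_width']*87)
R=s['ee_rot'];print('xaxis ang',np.degrees(np.arctan2(R[1,0],R[0,0])))
E
```

```text
14.25 [-0.20324487 -0.05426212] [ 0.43354518 -0.1322685   0.11409497] [ 0.64969367 -0.63419892 -3.2688375 ] 29.766876638645474
xaxis ang -78.88701272252132
```

Emit:
jog_arm(
  plan="-0.22 -0.9 0 0 0 0 1;-0.22 -0.9 0 0 0 0 1;-0.22 -0.9 0 0 0 0 1;-0.22 -0.9 0 0 0 0 1;-0.22 -0.9 0 0 0 0 1;-0.22 -0.9 0 0 0 0 1;-0.22 -0.9 0 0 0 0 1;-0.22 -0.9 0 0 0 0 1;-0.22 -0.9 0 0 0 0 1;0 0 0 0 0 0 1",
)

```text
time_s: 15.25
tcp_pos: [0.6229, -0.0436, 0.1095]
ee_rot: [[0.193, -0.981, -0.002], [-0.981, -0.193, -0.0], [-0.0, 0.002, -1.0]]
wrist_force: [-0.5, -0.4, -2.4]
gripper_width: 0.343
gripper_force: 30.0
```

```bash
python3 - <<'E'
from h import *
im,d,K=grab('top'); cv2.imwrite('pics/t2.png',cv2.resize(im[160:244,230:342,::-1],(800,600),interpolation=cv2.INTER_CUBIC))
s=r.sense();print(s['time_s'],jig(s['tcp_pos']),s['tcp_pos'],s['wrist_force'],s['gripper_width']*87)
E
```

```text
15.3 [-0.00233661 -0.00388435] [ 0.62100453 -0.04417139  0.10941701] [ 0.16467754  0.73640018 -3.18376191] 29.753374563185872
```

Emit:
jog_arm(
  plan="0 -0.09 0 0 0 0 1;0 0 0.5 0 0 0 1;0 0 0.6 0 0 0 1;0 0 0.6 0 0 0 1;0 0 0.5 0 0 0 1;0 0 0.4 0 0 0 1;0 0 0.3 0 0 0 1;0 0 0.3 0 0 0 1;0 0 0 0 0 0 1;0 0 0 0 0 0 1",
)

```text
time_s: 16.3
tcp_pos: [0.6239, -0.0443, 0.0325]
ee_rot: [[0.193, -0.981, 0.001], [-0.981, -0.193, -0.0], [0.0, -0.001, -1.0]]
wrist_force: [-0.1, 0.1, -2.3]
gripper_width: 0.339
gripper_force: 30.0
```

```bash
python3 - <<'E'
from h import *
s=r.sense();print(s['time_s'],jig(s['tcp_pos']),s['tcp_pos'],s['wrist_force'],s['gripper_width']*87)
im,d,K=grab('scene'); cv2.imwrite('pics/s2.png',cv2.resize(im[190:280,215:335,::-1],(800,600),interpolation=cv2.INTER_CUBIC))
E
```

```text
16.3 [ 0.00047437 -0.00457748] [ 0.62389635 -0.04431065  0.03249367] [-0.09699152  0.12055639 -2.33205062] 29.48820168025172
```

View pics/s2.png

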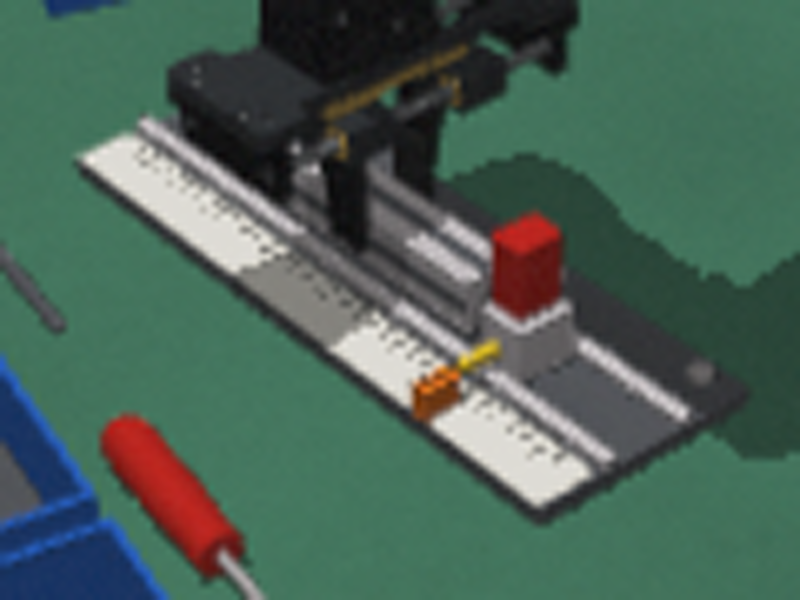

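The profile is between the rails with a small gap to the stop, and the pointer is still at the marker. I lower it to the floor.

Emit:
jog_arm(
  plan="0 0 0.16 0 0 0 1;0 0 0.16 0 0 0 1;0 0 0.02 0 0 0 1;0 0 0 0 0 0 1;-0.04 0 0 0 0 0 1;-0.04 0 0 0 0 0 1;-0.04 0 0 0 0 0 1;-0.04 0 0 0 0 0 1;0 0 0 0 0 0 1;0 0 0 0 0 0 1",
)

```text
time_s: 17.35
tcp_pos: [0.6233, -0.0406, 0.0243]
ee_rot: [[0.193, -0.981, 0.001], [-0.981, -0.193, -0.0], [0.0, -0.001, -1.0]]
wrist_force: [-0.3, -3.2, 3.6]
gripper_width: 0.34
gripper_force: 30.0
```

```bash
cat > s.py <<'E'
from h import *
s=r.sense();print(s['time_s'],jig(s['tcp_pos']).round(5),s['tcp_pos'][2],'F jig',(s['wrist_force'][:2]@A).round(2),s['wrist_force'][2],s['gripper_width']*87)
E
python3 s.py
```

```text
17.35 [ 0.00064 -0.00078] 0.02432818945395691 F jig [-0.89 -3.04] 3.616286376985057 29.598152300216274
```

Emit:
jog_arm(
  plan="0 0 -0.02 0 0 0 1;-0.04 0 0 0 0 0 1;-0.04 0 0 0 0 0 1;-0.04 0 0 0 0 0 1;0 0 0 0 0 0 1;0 0 0 0 0 0 1;0 0 0 0 0 0 1;0 0 0 0 0 0 1;0 0 0 0 0 0 1;0 0 0 0 0 0 1",
)

```text
time_s: 18.35
tcp_pos: [0.6222, -0.0373, 0.0243]
ee_rot: [[0.192, -0.981, -0.0], [-0.981, -0.192, 0.0], [-0.0, 0.0, -1.0]]
wrist_force: [-0.2, -1.3, 3.6]
gripper_width: 0.342
gripper_force: 30.0
```

```bash
python3 s.py
```

```text
18.35 [0.00015 0.0026 ] 0.024306218377584076 F jig [-0.4  -1.23] 3.575402145954465 29.76850677863704
```

Emit:
jog_arm(
  plan="-0.02 0 0 0 0 0 1;-0.02 0 0 0 0 0 1;0 0 0 0 0 0 1;0 0 0 0 0 0 1;0 0 0 0 0 0 1;0 0 0 0 0 0 1;0 0 0 0 0 0 1;0 0 0 0 0 0 1;0 0 0 0 0 0 1;0 0 0 0 0 0 1",
)

```text
time_s: 19.35
tcp_pos: [0.6221, -0.0365, 0.0243]
ee_rot: [[0.192, -0.981, -0.0], [-0.981, -0.192, -0.0], [0.0, 0.0, -1.0]]
wrist_force: [0.5, -3.6, 2.8]
gripper_width: 0.339
gripper_force: 30.0
```

```bash
python3 s.py
```

```text
19.35 [0.00017 0.00344] 0.024323318749984394 F jig [-0.25 -3.65] 2.793615459351642 29.47260036280748
```

Emit:
jog_arm(
  plan="-0.02 0 0 0 0 0 1;-0.02 0 0 0 0 0 1;0 0 0 0 0 0 1;0 0 0 0 0 0 1;0 0 0 0 0 0 1;0 0 0 0 0 0 1;0 0 0 0 0 0 1;0 0 0 0 0 0 1;0 0 0 0 0 0 1;0 0 0 0 0 0 1",
)

```text
time_s: 20.35
tcp_pos: [0.6219, -0.0354, 0.0243]
ee_rot: [[0.192, -0.981, 0.0], [-0.981, -0.192, 0.0], [-0.0, -0.0, -1.0]]
wrist_force: [0.5, -2.6, 3.7]
gripper_width: 0.339
gripper_force: 30.0
```

```bash
python3 s.py; python3 - <<'E'
from h import *
im,d,K=grab('scene'); im=im[210:255,265:325,::-1]
cv2.imwrite('pics/s3.png',cv2.resize(im,(800,600),interpolation=cv2.INTER_CUBIC))
E
```

```text
20.35 [0.00019 0.00454] 0.024320225274990902 F jig [-0.03 -2.66] 3.6513143443436222 29.481094291623116
```

View pics/s3.png

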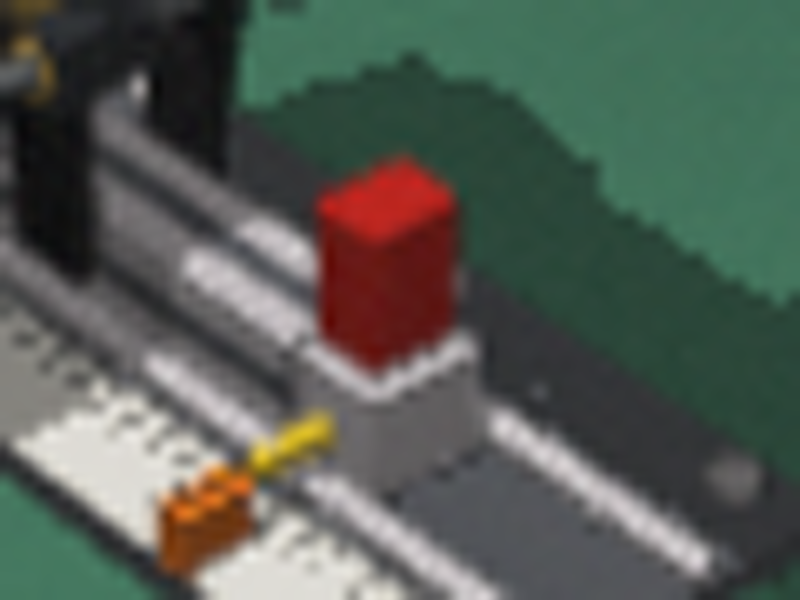

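The profile end appears to be at or within a millimetre of the black face, with the pointer at the marker. I'll track the stop's motion through the red centroid.

```bash
cat > red.py <<'E'
from h import *
def red(im): # rgb full image
    w=im[205:250,280:310].astype(float); w=np.clip(w[...,0]-np.maximum(w[...,1],w[...,2])-40,0,None)
    m=w.sum(); g=np.mgrid[205:250,280:310]; return (w*g[1]).sum()/m,(w*g[0]).sum()/m
if __name__=='__main__':
    o=np.load('pics/scene.npz')['im'].copy()
    b=cv2.resize(cv2.imread('pics/s2.png'),(120,90),interpolation=cv2.INTER_AREA)[:,:,::-1]
    x=np.zeros_like(o);x[190:280,215:335]=b
    y=np.zeros_like(o);y[190:280,215:335]=cv2.resize(cv2.resize(o[190:280,215:335],(800,600),interpolation=cv2.INTER_CUBIC),(120,90),interpolation=cv2.INTER_AREA)
    f=np.load('pics/scene.npz');K,T=f['K'],f['T']
    def px(yj):
        p=np.r_[c+A@np.array([0,yj]),.065]; q=T[:3,:3].T@(p-T[:3,3]); return np.array([K[0,0]*q[0]/-q[2]+K[0,2],-K[1,1]*q[1]/-q[2]+K[1,2]])
    print('before',red(x),'now',red(y),'raw',red(o),'px per mm',px(.1)-px(.099))
E
python3 red.py
```

```text
before (np.float64(292.5028950713176), np.float64(228.89690721649484)) now (np.float64(292.5016263611936), np.float64(228.87809362183566)) raw (np.float64(292.4768248681654), np.float64(228.92062170413544)) px per mm [0.2205561  0.14847726]
```

Emit:
jog_arm(
  plan="-0.02 0 0 0 0 0 1;-0.02 0 0 0 0 0 1;0 0 0 0 0 0 1;0 0 0 0 0 0 1;0 0 0 0 0 0 1;0 0 0 0 0 0 1;0 0 0 0 0 0 1;0 0 0 0 0 0 1;0 0 0 0 0 0 1;0 0 0 0 0 0 1",
)

```text
time_s: 21.4
tcp_pos: [0.6218, -0.0354, 0.0243]
ee_rot: [[0.192, -0.981, 0.0], [-0.981, -0.192, -0.001], [0.001, 0.0, -1.0]]
wrist_force: [2.0, -5.8, 3.0]
gripper_width: 0.343
gripper_force: 30.0
```

```bash
python3 s.py; python3 -c "
from red import *
grab('scene');print(red(np.load('pics/scene.npz')['im']))"
```

```text
21.4 [0.00016 0.0046 ] 0.02431219583873281 F jig [ 0.81 -6.04] 2.951506291149464 29.86653883213281
(np.float64(292.4869095442582), np.float64(228.91799418201967))
```

Contact: −6 N and the motion has stopped. I push gently to take up the remaining ~1 mm.

Emit:
jog_arm(
  plan="-0.02 0 0 0 0 0 1;-0.02 0 0 0 0 0 1;0 0 0 0 0 0 1;0 0 0 0 0 0 1;0 0 0 0 0 0 1;0 0 0 0 0 0 1;0 0 0 0 0 0 1;0 0 0 0 0 0 1;0 0 0 0 0 0 1;0 0 0 0 0 0 1",
)

```text
time_s: 22.45
tcp_pos: [0.6216, -0.0348, 0.0243]
ee_rot: [[0.192, -0.981, 0.0], [-0.981, -0.192, -0.001], [0.001, 0.0, -1.0]]
wrist_force: [1.8, -7.6, 2.1]
gripper_width: 0.34
gripper_force: 30.0
```

```bash
python3 s.py; python3 -c "
from red import *
grab('scene');print(red(np.load('pics/scene.npz')['im']))"
```

```text
22.45 [9.00e-05 5.22e-03] 0.02431303639444455 F jig [ 0.32 -7.79] 2.0824603957775083 29.548950961730338
(np.float64(292.510023182872), np.float64(229.02454657029864))
```

Emit:
jog_arm(
  plan="0 0 0 0 0 0 -1;0 0 0 0 0 0 -1;0 0 0 0 0 0 -1;0 0 0 0 0 0 -1;0 0 0 0 0 0 -1;0 0 0 0 0 0 -1;0 0 -0.4 0 0 0 -1;0 0 -0.8 0 0 0 -1;0 0 -1 0 0 0 -1;0 0 -1 0 0 0 -1",
)

```text
time_s: 23.5
tcp_pos: [0.6215, -0.0336, 0.1058]
ee_rot: [[0.192, -0.981, 0.0], [-0.981, -0.192, -0.0], [0.0, -0.0, -1.0]]
wrist_force: [1.0, -0.3, 0.1]
gripper_width: 0.991
gripper_force: 0.0
```

Emit:
jog_arm(
  plan="0 0 -1 0 0 0 -1;0 0 -1 0 0 0 -1;-0.9 0 -1 0 0 0 -1;-0.9 0 0 0 0 0 -1;-0.9 0 0 0 0 0 -1;-0.9 0 0 0 0 0 -1;-0.9 0 0 0 0 0 -1;-0.9 0 0 0 0 0 -1;-0.9 0 0 0 0 0 -1;0 0 0 0 0 0 -1",
)

```text
time_s: 24.5
tcp_pos: [0.5909, 0.1232, 0.1803]
ee_rot: [[0.195, -0.981, 0.001], [-0.981, -0.195, 0.001], [-0.001, -0.001, -1.0]]
wrist_force: [1.1, -0.4, -0.2]
gripper_width: 1.001
gripper_force: 0.0
```

Emit:
jog_arm(
  plan="0 0 0 0 0 0 -1;0 0 0 0 0 0 -1;0 0 0 0 0 0 -1;0 0 0 0 0 0 -1;0 0 0 0 0 0 -1;0 0 0 0 0 0 -1;0 0 0 0 0 0 -1;0 0 0 0 0 0 -1;0 0 0 0 0 0 -1;0 0 0 0 0 0 -1",
)

```text
time_s: 25.5
tcp_pos: [0.5912, 0.1211, 0.1793]
ee_rot: [[0.192, -0.981, -0.0], [-0.981, -0.192, 0.0], [-0.0, 0.0, -1.0]]
wrist_force: [0.8, -0.1, 0.4]
gripper_width: 1.003
gripper_force: 0.0
```

```bash
python3 s.py; python3 - <<'E'
from red import *
im,d,K=grab('wrist'); cv2.imwrite('pics/w4.png',cv2.resize(im[:,:,::-1],(800,600),interpolation=cv2.INTER_CUBIC))
grab('scene');print(red(np.load('pics/scene.npz')['im']))
E
```

```text
25.5 [0.00018 0.16402] 0.17927388295084182 F jig [ 0.73 -0.2 ] 0.37800607317225526 87.24521955155376
(np.float64(292.4697051663511), np.float64(229.09724100622125))
```

View pics/w4.png

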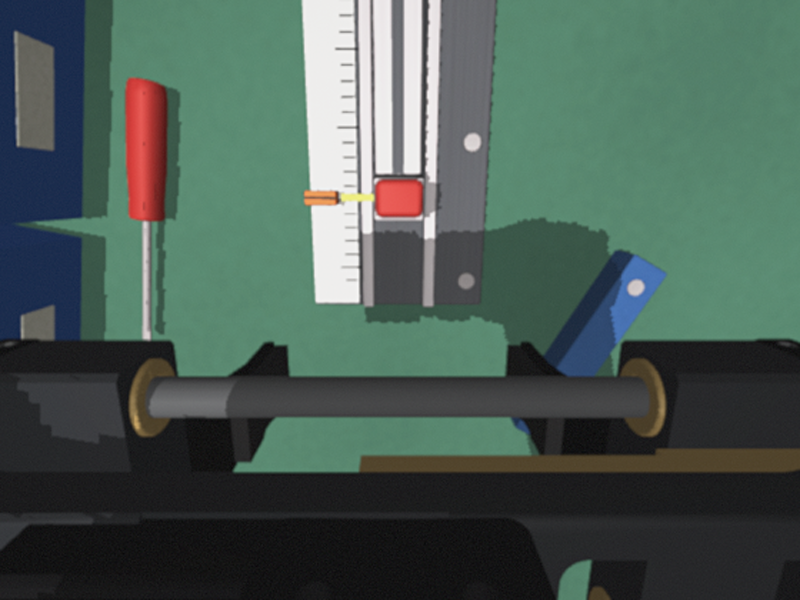

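The pointer (357,198) and marker (321,198) are level, and the profile end (row ~175) meets the black face. One numeric check first.

```bash
python3 - <<'E'
from h import *
im=np.load('pics/wrist.npz')['im'];hsv=cv2.cvtColor(im,cv2.COLOR_RGB2HSV).astype(int)
for n,us,z,lo,hi in [('ptr',range(242,258,4),.027,21,34),('mk',range(216,234,4),.030,3,20)]:
  for u in us:
    col=hsv[125:152,u]; m=(col[:,0]>=lo)&(col[:,0]<=hi)&(col[:,1]>90); w=m*col[:,1]
    if m.any():
      v=(w*np.arange(125,152)).sum()/w.sum(); print(n,u,v.round(2),jig(ray(u,v,'wrist',z)).round(4))
print(im[114:130,280].tolist()); print(im[114:130,268].tolist())
E
```

```text
ptr 242 137.55 [0.0355 0.0989]
ptr 246 137.52 [0.0314 0.0989]
ptr 250 137.52 [0.0274 0.0989]
ptr 254 137.54 [0.0233 0.0989]
mk 216 138.11 [0.0611 0.0994]
mk 220 138.06 [0.0571 0.0994]
mk 224 138.04 [0.0531 0.0994]
mk 228 138.04 [0.0491 0.0994]
mk 232 138.03 [0.0451 0.0994]
[[113, 115, 119], [112, 113, 118], [112, 113, 118], [111, 112, 118], [112, 113, 119], [111, 113, 118], [118, 118, 123], [121, 119, 123], [89, 87, 88], [69, 70, 70], [105, 98, 100], [128, 85, 85], [163, 55, 53], [193, 59, 55], [215, 72, 67], [224, 80, 75]]
[[239, 238, 237], [239, 238, 237], [239, 238, 237], [239, 238, 237], [239, 239, 237], [240, 240, 239], [241, 239, 238], [199, 194, 194], [110, 106, 107], [69, 69, 69], [113, 107, 108], [135, 92, 92], [166, 60, 57], [196, 61, 57], [217, 73, 68], [228, 88, 82]]
```

Aligned to about 0.5 mm, with the profile seated and the gripper clear.

```bash
python3 -c "
from station import r
print(r.finish_job())"
```

```text
the job is handed in; nothing more can be done
None
```

I handed the job in at about 26 s: the stop's pointer is within about 0.5 mm of the marker, and the profile lies flat in the channel with its end against the rubber face. The first slide stopped about 1 mm short; pressing the profile against the face took up roughly half of that. I moved only the stop and the profile.

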